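# Trap a round printing block on the carving board with a bench dog

### The job

Get the round printing block ready for carving: push and turn it where it lies on the carving board (do not lift it) until its flat edge lies flush along the white stop bar, about centred on the bar. Then trap it there: take the steel bench dog from the rack, start it in the bore of the board leaning by some 10 to 15 degrees so that one edge of its foot goes in first, straighten it and slide it fully home, upright, and let go. Leave the block flush on the bar and all the other things where they are.

Things in the scene. Friction and masses are not known exactly. Their poses are not given: they have to be found in the camera images.
- board: Plywood carving board, fixed, 250 (x) x 240 (y) x 40 mm high. Origin: centre of its underside, z up. White stop bar along y at the +x end of its top: 170 mm long, 20 wide, 16 high, slippery nylon (friction 0.15), its face towards the bore at x = 95 mm. Bore at x = -44 mm, y = 0. At yaw 0 the bar is on the side away from the robot.
- bore (a point): Centre of the bore's mouth, level with the top of the board (40 mm above the table). Round upright blind bore, 21.5 mm wide, 32 mm deep, sharp rim.
- bar (a point): Middle of the stop bar's working face, at the level of the board's top.
- block: Round wooden printing block, blue face, one flat; loose, 0.18 to 0.35 kg, 18 mm thick, radius 75; flat 112 mm long, 50 from the centre, yellow stripe along it. Origin: centre of the circle, underside; +x to the flat. Slides and turns when its rim is pushed (friction 0.6). Starts off the bar, turned up to 0.8 rad, partly over the bore. On the bar it clears a dog in the bore by 4 mm.
- block_flat (a point): Middle of the block's flat, at its underside.
- dog: The steel bench dog: plain upright steel pin, 20 mm in diameter, 120 mm long, its foot chamfered 1 mm, 0.16 to 0.26 kg. Origin at the centre of its foot, z along the pin to its top. It stands upright, loose, in one of the three holes of the rack, foot 10 mm above the table. Fully home it stands 88 mm out of the board.
- rack: Dark wooden rack, fixed, 200 (x) x 70 (y) x 35 mm high, origin at the centre of its underside. Three holes 28 mm wide, 25 mm deep, in a row along x at x = -65, 0 and 65 mm; the dogs stand in them in any order.
- oak_a: Bystander: pale oak dog, 25 mm in diameter, 115 mm long (too thick for the bore), upright in the rack. Origin at its foot.
- oak_b: Bystander: red dog, 25 mm in diameter, 115 mm long, upright in the rack. Origin at its foot.
- tin: Bystander: small tin with a red band, 34 mm in diameter, 30 mm high, standing on a near corner of the carving board. Origin at its underside.
- ink_jar: Bystander: jar with a green label, 66 mm in diameter, 85 mm high, far side of the table. Origin at its underside.
- water_pot: Bystander: blue mug, 80 mm in diameter, 95 mm high, far side of the table. Origin at its underside.
- pen_box: Bystander: flat white box, 45 x 190 x 24 mm, on the far side of the table. Origin at the centre of its underside.
- phone: Bystander: black phone in a case, 85 x 160 x 18 mm, on the robot's right. Origin at the centre of its underside.
- gouge: Bystander: carving gouge, 190 mm long, lying on the robot's left.

How it is judged (in metres and radians):
On the way, in this order (a step that is already met when the one before it is completed fails the run):
1. the block's flat lies flush on the stop bar (x of block_flat in the frame of board above 0.092 m and angle between the x axis of block and the x axis of board, either way round below 0.05 rad and y of block_flat in the frame of board between -0.04 and 0.04 m), for 0.2 s.
2. the dog's foot is in the mouth of the bore while the dog leans by more than 5.7 degrees (z of dog in the frame of bore below 0 m and horizontal distance between dog and bore below 0.006 m and angle between dog's own z axis and vertical above 0.1 rad), for 0.1 s.
3. the dog stands upright, fully home in the bore (z of dog in the frame of bore below -0.029 m and horizontal distance between dog and bore below 0.003 m and angle between dog's own z axis and vertical below 0.05 rad), for 0.2 s.
At the end, for the whole second after the job is handed in: The block's flat is within 3 mm of the stop bar and within 0.05 rad of parallel, its middle within 40 mm of the bar's middle; the steel dog stands in the bore at least 29 mm deep, within 3 mm of its axis and 0.05 rad of upright; both are at rest and released (all of step 1 and all of step 3 and linear speed of each of block, dog below 0.02 m/s); the robot touches nothing.
It fails at once if the block is lifted or tipped (z of block in the frame of board above 0.052 m or angle between block's own z axis and vertical above 0.15 rad).
It fails at once if another thing is moved more than 20 mm (distance of any of oak_a, oak_b, tin, ink_jar, water_pot, pen_box, phone, gouge from where it was at the start of the episode above 0.02 m).
It also fails if it takes over 64 s, if anything falls off the work surface, if the arm or the gripper's body presses on something with over 40 N, if the wrist force passes 120 N, or if a joint passes its speed limit or range.

### The arm

A 6-joint arm with a two-finger parallel gripper is mounted at the origin on the work surface. World frame = base frame: x ahead of the robot, y to its left, z up, the work surface at z = 0. Lengths are in mm, angles in degrees, forces in N, time in s.
With the tool pointing down it reaches from about 350 to 725 mm from the base axis. Payload 6 kg.
Tool frame: the origin (TCP) lies at the very end of the fingers, on their centre line; the grasp point (between the pads) lies 19 mm behind it (r.tcp_to_grasp is the distance from the TCP to the grasp point, in mm); z points along the fingers, y is the line along which they close (so a half turn about z gives the same grasp; the last joint's range is limited). The gripper opens to 85 mm and grips with 20 to 120 N. Pads are 22 mm wide; open, the fingers measure 114 mm over their backs; the gripper's body (76 mm by 85 mm) begins 54 mm behind the grasp point. The pads swing forward as they close: fully open they stand 13 mm farther back than shut.
Start: joints at [84.15, 2.303, 4.859, 0, -92.561, -19.12], TCP at [253.253, 543.908, 231.261] pointing down, gripper open.
Joint ranges: [-146.85, 146.85], [-73.84, 115.35], [-62.03, 85.46], [-188.31, 113.3], [-161.28, -10.13], [-171.36, 171.36]. Speed limits (degrees/s): [147.25, 147.25, 172.46, 180, 180, 180].

### API

Orientations are given as a 3x3 rotation matrix whose columns are the frame's x, y, z axes.
In Python, from plant import r, camrig, kin gives the robot as it stands (r), with the cameras (camrig) and the kinematics (kin). Calls block until the motion is done:
- r.reach(position, orientation): joint-space move of the TCP to a pose.
- r.servo_line(position, rot=None, speed=150, until_force=None): straight line of the TCP; rot=None keeps the orientation; speed is the mean speed in mm/s. With until_force (N) it stops when the force on the tool has changed by that much, and returns True; else False.
- r.move_j(angles): joint-space move.
- r.grip(opening, effort=None): finger opening in mm; effort is the grip in N (None keeps the last); returns when the fingers have stopped.
- r.hold(seconds).
- kin.ik(position, orientation): joint angles nearest the present ones, or None.
- r.read_state(): the state.
- camrig.read_camera(name): name is "scene" or "top" or "wrist"; returns the picture (384x512x3 uint8, blue, green, red); there is no depth.
- camrig.get_calibration(name): a dict with "camera_matrix" (3x3 intrinsics, pixels), "rvec" (rotation vector, rad) and "tvec" (3), from world to camera coordinates, as OpenCV has them. Camera axes: x right, y down, z forward; pixel columns grow to the right and rows downward; lengths in mm; the calibration is good to about 2 mm. A picture is of the moment at which its call begins: read the wrist's pose just before it. get_calibration takes no time and is no camera call; for the wrist camera it gives the pose at the moment of the call.
A pose or a line that the arm cannot do raises r.PlanningError and nothing moves.
- r.hand_in(): hands the job in; it is judged then, once.
The state is a dict: "time_s": time; "joint_positions": joint angles; "joint_vel": joint speeds; "tau": joint torques, N m; "position": TCP position; "tool_rot": TCP orientation; "contact_force": force on the tool from outside, world axes, zero at the start; "torque": the same for the moment, N m; "gripper_width": finger opening in mm; "grasp_force": force on a finger pad.
Only numpy, scipy, OpenCV 4.12 (cv2) and the standard library are available. Lean on these libraries where they do the work, as an engineer would, in place of code of your own. Each camera call takes 0.05 s, during which the arm holds its last target. There are 200 camera calls.

## Working session

There is one attempt and no reset: what is moved stays moved. The work goes in short steps, each a Python script; the robot and the scene stay as the last script left them, time stands still between calls to the robot, and variables do not carry over. Pictures are saved under pics/ and viewed, at most 10 in all, crops included, and the job is handed in when it is done.

```bash
mkdir -p pics; ls
python3 - <<'E'
from plant import r, camrig, kin
import cv2,numpy as np
for n in ("scene","top"):
    im=camrig.read_camera(n); cv2.imwrite(f"pics/{n}0.png",cv2.resize(im,None,fx=1.5,fy=1.5,interpolation=cv2.INTER_CUBIC))
    cv2.imwrite(f"{n}0_raw.png",im)
    c=camrig.get_calibration(n); R=cv2.Rodrigues(np.array(c["rvec"]))[0]
    print(n,c["camera_matrix"],-R.T@np.array(c["tvec"]).ravel(),R.round(3))
s=r.read_state();print(s)
E
```

```text
pics
plant.py
scene [[407.49252562   0.         261.24810001]
 [  0.         407.49252562 184.74028797]
 [  0.           0.           1.        ]] [1346.43395851 -508.41327424  843.42701022] [[ 0.568  0.823  0.009]
 [ 0.552 -0.373 -0.746]
 [-0.611  0.428 -0.666]]
top [[433.94886967   0.         254.00051983]
 [  0.         433.94886967 190.17339565]
 [  0.           0.           1.        ]] [ 491.84442027  -12.40829334 1569.83705593] [[ 0.005 -1.     0.016]
 [-0.996 -0.006 -0.085]
 [ 0.085 -0.015 -0.996]]
{'time_s': 0.1, 'joint_positions': array([ 8.41499825e+01,  2.33636161e+00,  4.80947600e+00, -2.32615431e-02,
       -9.25623230e+01, -1.91204146e+01]), 'joint_vel': array([-0.00130994, -0.05382201,  0.11632388,  0.12525915, -0.02427909,
        0.02390071]), 'tau': array([-4.03156708e-03, -3.69341040e+01,  3.48283339e+01,  6.95162147e+00,
       -4.50640495e-03,  2.91656576e-06]), 'position': array([253.09259624, 543.68723993, 230.3815527 ]), 'tool_rot': array([[ 9.06533326e-01, -4.22133880e-01, -5.62167848e-04],
       [-4.22134236e-01, -9.06532081e-01, -1.50753901e-03],
       [ 1.26760104e-04,  1.60394465e-03, -9.99998706e-01]]), 'contact_force': array([ 0.11952962,  0.71203191, -0.55517227]), 'torque': array([ 0.03454601, -0.02575269,  0.01601136]), 'grasp_force': 0.0, 'gripper_width': 85.7122433740007}
```

View pics/top0.png

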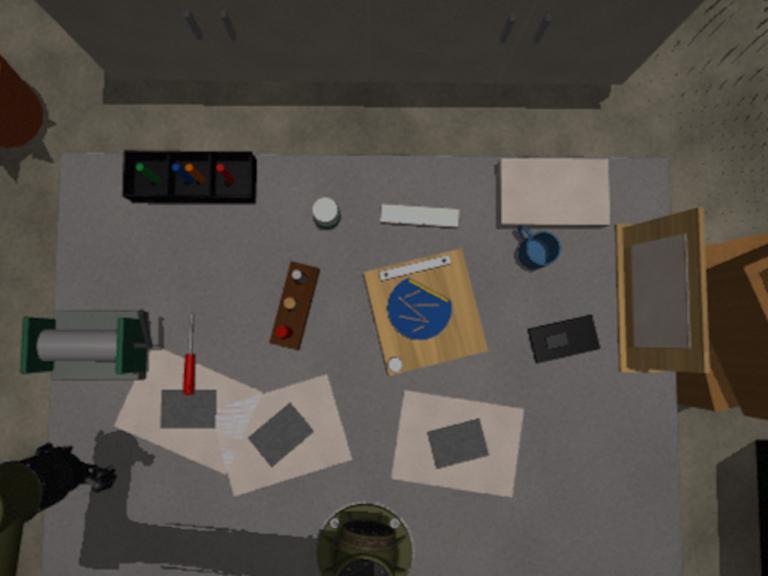

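View pics/scene0.png

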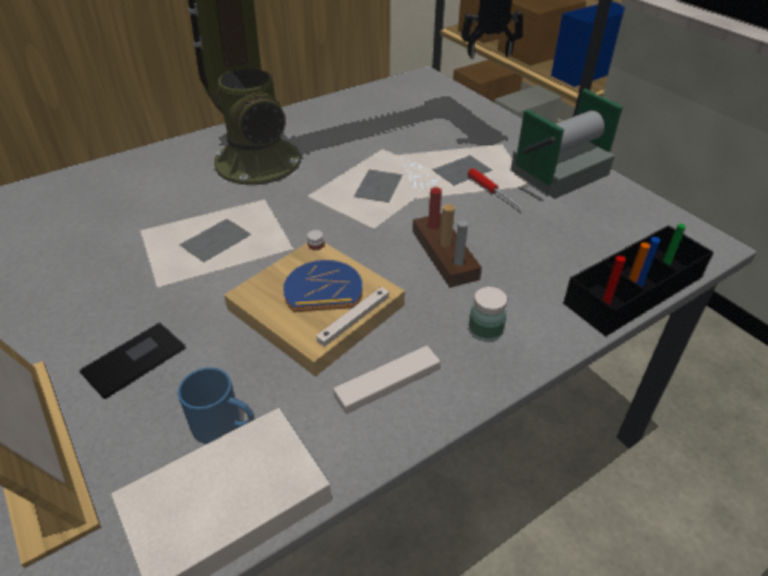

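The top view shows the board centred near (425,312), with the white bar on its far side at (382,274)-(450,260). The blue block is at (420,308) and its yellow flat runs (410,278)-(449,301), so it is turned about 44° clockwise relative to the board. The tin is at (395,366). The steel dog is at the far end of the rack, (297,275), followed by oak and red. Next I take a closer look with the wrist camera.

```bash
cat > h.py <<'E'
from plant import r, camrig, kin
import cv2,numpy as np
from scipy.spatial.transform import Rotation as Ro
def cal(n):
    c=camrig.get_calibration(n); return np.array(c["camera_matrix"]),np.array(c["rvec"],float),np.array(c["tvec"],float).ravel()
def ray(uv,z,c):
    K,rv,t=c; R=cv2.Rodrigues(rv)[0]
    uv=np.atleast_2d(np.array(uv,float)); d=np.c_[(uv-K[:2,2])/K[[0,1],[0,1]],np.ones(len(uv))]@R
    o=-R.T@t; return (o+d*((z-o[2])/d[:,2])[:,None])[:,:2]
def proj(P,c): return cv2.projectPoints(np.atleast_2d(np.array(P,float)),c[1],c[2],c[0],None)[0].reshape(-1,2)
def down(deg):  # tool x axis at yaw deg, pointing down
    return Ro.from_euler('z',deg,degrees=True).as_matrix()@np.diag([1,-1,-1.])
def shot(name):
    c=cal("wrist"); im=camrig.read_camera("wrist"); cv2.imwrite(f"pics/{name}.png",im); np.savez(f"{name}.npz",K=c[0],rv=c[1],t=c[2]); return im,c
def load(name):
    d=np.load(f"{name}.npz"); return cv2.imread(f"pics/{name}.png"),(d['K'],d['rv'],d['t'])
E
python3 - <<'E'
from h import *
c=cal("top")
px=lambda L:[((u+.5)/1.5-.5,(v+.5)/1.5-.5) for u,v in L]
B=ray(px([(363,271),(461,249),(487,350),(388,374)]),40,c);print("board",B.round(),B.mean(0))
print(np.linalg.norm(np.diff(B,axis=0),axis=1))
print("flat",ray(px([(410,278),(449,301)]),58,c),"blk",ray(px([(420,308)]),58,c))
print("dog",ray(px([(297,274)]),130,c),"oaks",ray(px([(289,302),(282,332)]),125,c))
R=down(14)
w=cal("wrist");s=r.read_state();Rc=cv2.Rodrigues(w[1])[0]
print("cam in tool",s["tool_rot"].T@(-Rc.T@w[2]-s["position"]),(Rc@s["tool_rot"]).round(3),w[0][0,0])
q=kin.ik([500,-50,330],R);print(q)
E
```

```text
board [[ 656.    8.]
 [ 711. -225.]
 [ 472. -284.]
 [ 415.  -52.]] [ 563.60800721 -138.53129786]
[238.49748998 245.82985519 238.87023052]
flat [[ 638.82999457 -102.50466009]
 [ 585.56465695 -193.52310598]] blk [[ 568.85707668 -125.86842204]]
dog [[639.14281791 152.75606894]] oaks [[577.11397279 170.05214916]
 [510.6551802  184.36345134]]
cam in tool [  76.63340706   -1.26141019 -142.806278  ] [[ 0.001  1.     0.001]
 [-0.954  0.001 -0.299]
 [-0.299 -0.001  0.954]] 272.0363452921436
[  17.3092322   -10.58002791    3.03506513    0.         -103.61509304
   86.6907678 ]
```

Run:
```python
from h import *
r.grip(0,40)
R=down(13.5)
r.reach([467,-162,330],R); r.servo_line([467,-162,230]); r.hold(0.3)
im,c=shot("w1"); print(r.read_state()["position"],r.read_state()["time_s"])
r.reach([520,95,330],down(13.5));r.hold(0.3)
im,c=shot("w2");print(r.read_state()["position"],r.read_state()["time_s"])
```

```text
[ 467.14885111 -162.02237695  230.41451551] 4.6667
[519.99647076  94.34333439 329.92501403] 6.1
```

View pics/w1.png

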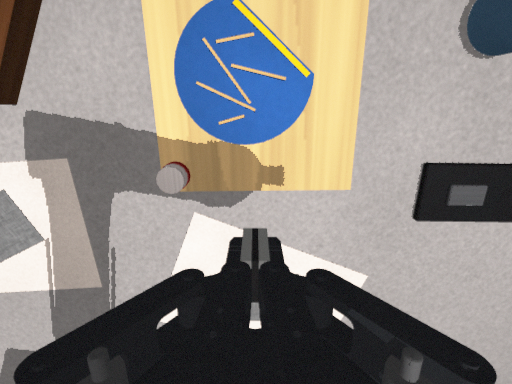

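View pics/w2.png

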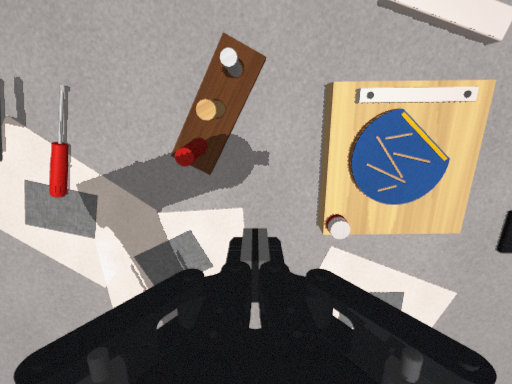

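w2 shows everything: board corners at (333,81), (494,80), (461,235) and (322,235), the bar's near face around row 101, the steel dog's top at (229,57), oak at (209,109) and red at (185,156). The flat's corners are at (402,110) and (447,158).

```bash
cat >> h.py <<'E'
from scipy.optimize import least_squares
def tf(p,P):  # p=x,y,yaw(rad); P local Nx3
    P=np.atleast_2d(np.array(P,float)); c,s=np.cos(p[2]),np.sin(p[2])
    return np.c_[p[0]+c*P[:,0]-s*P[:,1],p[1]+s*P[:,0]+c*P[:,1],P[:,2]]
def block_pose(im,c,zoff=58):
    """fit from yellow stripe and blue disc"""
    h=cv2.cvtColor(im,cv2.COLOR_BGR2HSV)
    m=cv2.inRange(h,(105,150,60),(125,255,255))|cv2.inRange(h,(23,215,150),(32,255,255))
    m=cv2.morphologyEx(m,cv2.MORPH_CLOSE,np.ones((7,7)))
    n,l,st,_=cv2.connectedComponentsWithStats(m)
    blue=cv2.inRange(h,(105,150,60),(125,255,255))
    k=max(range(1,n),key=lambda i:(blue[l==i]>0).sum()); m=(l==k).astype(np.uint8)*255
    cn=max(cv2.findContours(m,0,1)[0],key=cv2.contourArea)[:,0,:].astype(float)
    ok=(cn[:,0]>3)&(cn[:,0]<508)&(cn[:,1]>3)&(cn[:,1]<380); cn=cn[ok]
    X=ray(cn,zoff,c)
    y=cv2.inRange(h,(23,215,150),(32,255,255))&m
    v,u=np.nonzero(y); Y=ray(np.c_[u,v],zoff,c).mean(0) if len(u)>10 else None
    def res(p):
        L=(X-p[:2])@np.array([[np.cos(p[2]),-np.sin(p[2])],[np.sin(p[2]),np.cos(p[2])]])
        d1=75-np.hypot(*L.T); d2=50-L[:,0]; return np.minimum(d1,d2)
    best=None
    for a in ([np.arctan2(*(Y-X.mean(0))[::-1])] if Y is not None else np.linspace(-3,3,9)):
        s=least_squares(res,[*X.mean(0),a],loss='soft_l1'); best=s if best is None or s.cost<best.cost else best
    return best.x,np.abs(best.fun).mean() if 0 else np.sqrt(2*best.cost/len(X)),len(u)
E
python3 - <<'E'
from h import *
im1,c1=load("w1"); im2,c2=load("w2")
h=125;k=120
cor=[(h,k,40),(h,-k,40),(-h,-k,40),(-h,k,40)]
uv2=np.array([(333,81),(494,80),(461,235),(322,235)],float)
uv2=cv2.cornerSubPix(cv2.cvtColor(im2,6),uv2.astype(np.float32).reshape(-1,1,2),(4,4),(-1,-1),(3,50,.01)).reshape(-1,2);print(uv2)
uv1=np.array([(352,189.5)])
f=lambda p:(proj(tf(p,cor),c2)-uv2).ravel()
s=least_squares(f,[564,-139,.23]);print("board",s.x,np.degrees(s.x[2]),s.fun.round(1))
b=s.x;print("w1 near-right corner",proj(tf(b,[cor[2]]),c1),"meas",uv1)
print("bore",tf(b,[(-44,0,40)]),"bar face ends px",proj(tf(b,[(95,85,56),(95,-85,56)]),c2))
np.save("board.npy",b)
for n,(im,c) in dict(w1=(im1,c1),w2=(im2,c2)).items():
    p,e,m=block_pose(im,c);rel=tf([0,0,-b[2]],[(p[0]-b[0],p[1]-b[1],0)])
    print(n,"block",p,"rms",e,m,"in board",rel[0],"rel yaw",np.degrees(p[2]-b[2]))
print("steel",ray([(229,57)],130,c2),"oak",ray([(209,109),(185,156)],125,c2))
print("tin",ray([(339,229)],70,c2))
E
```

```text
[[333.21783  81.70169]
 [495.9926   79.3654 ]
 [459.55142 232.7126 ]
 [322.      235.     ]]
board [ 5.62422624e+02 -1.38880642e+02  2.46794004e-01] 14.140254865706364 [-0.2 -0.1 -0.3  0.2  0.1  0.3  0.5 -0.5]
w1 near-right corner [[349.86492253 189.49947446]] meas [[352.  189.5]]
bore [[ 519.75579684 -149.62968176   40.        ]] bar face ends px [[358.59183577 102.50274626]
 [475.60280826 101.04091235]]
w1 block [ 5.71672137e+02 -1.24225015e+02 -5.24485034e-01] rms 1.2442888099016984 487 in board [12.54957491 11.95194741  0.        ] rel yaw -44.19103371689208
w2 block [ 5.71126757e+02 -1.23075780e+02 -4.82337236e-01] rms 1.4684707821105536 191 in board [12.30147301 13.19959614  0.        ] rel yaw -41.77614281833918
steel [[639.28538033 153.9888414 ]] oak [[577.56734472 166.53294794]
 [513.24105476 185.93878751]]
tin [[440.2040968  -64.57591318]]
```

```bash
cat >> h.py <<'E'
b=np.load("board.npy"); BY=np.degrees(b[2])
W=lambda x,y,z: tf(b,[(x,y,z)])[0]
def toboard(p): return np.r_[tf([0,0,-b[2]],[(p[0]-b[0],p[1]-b[1],0)])[0][:2],np.degrees(p[2]-b[2])]
def look(name):
    r.reach(W(-100,0,230),down(BY)); r.hold(0.15); im,c=shot(name)
    p,e,m=block_pose(im,c); print(name,"block in board",toboard(p).round(1),"rms",round(e,2),m,"t",r.read_state()["time_s"]); return toboard(p)
def push(x0,y0,x1,y1,force=15,speed=50,z=47):
    r.reach(W(x0,y0,z+60),down(BY)); r.servo_line(W(x0,y0,z),speed=120)
    h=r.servo_line(W(x1,y1,z),speed=speed,until_force=force); s=r.read_state()
    print("hit",h,toboard([*s["position"][:2],0])[:2].round(1),s["contact_force"].round(1),s["time_s"])
    return h
def up(dx=-8):
    p=r.read_state()["position"]; q=toboard([*p[:2],0]); r.servo_line(W(q[0]+dx,q[1],p[2]),speed=80); r.servo_line(W(q[0]+dx,q[1],110),speed=200)
E
python3 - <<'E'
from h import *
push(-85,-24,-45,-24); up(); look("w3")
E
```

```text
hit True [-54.9 -25. ] [-1.1 -1.1 -0.4] 8.725
w3 block in board [ 23.9  18.7 -39. ] rms 1.03 418 t 10.2167
```

Run:
```python
from h import *
push(-75,-20,-38,-20,force=30,speed=40); up(); look("w4")
```

```text
hit False [-38. -20.] [-1.7 -2.9  0.2] 12.5167
w4 block in board [ 32.   36.8 -23. ] rms 0.87 336 t 14.025
```

Run:
```python
from h import *
push(-62,88,-32,64,force=30,speed=40); up(); look("w5")
```

```text
hit True [-47.6  72.4] [-3.5 -0.6  2. ] 15.9917
w5 block in board [ 33.5  34.6 -20.6] rms 0.88 309 t 17.5583
```

View pics/w5.png

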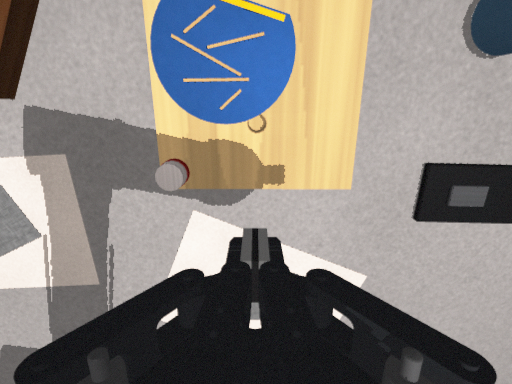

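w5 shows the block at about -20° with its rim clear of the bore, which is visible at (257,123); the tin at (172,175) is untouched. Next I rotate it to flush with a push near its centre line, then slide it along the bar.

Run:
```python
from h import *
push(-72,34,-37,24,force=40,speed=40); up(); look("w6")
```

```text
hit False [-38.6  22.9] [-5.4 -4.3  2.1] 19.85
w6 block in board [47.1 49.2 24.5] rms 0.79 0 t 21.375
```

```bash
sed -i 's/r.reach(W(-100,0,230)/r.reach(W(-70,0,270)/' h.py
python3 - <<'E'
from h import *
look("w7")
E
```

```text
w7 block in board [44.8 49.2 -1. ] rms 1.43 425 t 21.8917
```

View pics/w7.png

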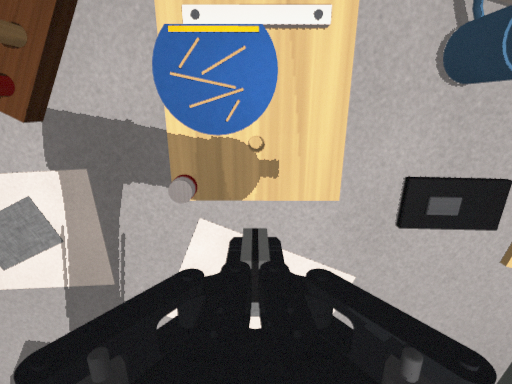

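The block is flush: its stripe runs along the bar at rows 24-32, about 49 mm left of centre, and the bore is open at (256,143). Now I slide it along the bar towards -y.

Run:
```python
from h import *
push(33,152,36,97,force=30,speed=50)
r.servo_line(W(36,105,47),speed=80); r.servo_line(W(36,105,110),speed=200); look("w8")
```

```text
hit False [34.9 96.8] [-7.9  4.1  5. ] 24.7583
w8 block in board [44.2 10.4 -0.2] rms 1.43 407 t 26.5583
```

Run:
```python
from h import *
push(-60,10,-36,10,force=20,speed=40); up()
bo=W(-44,0,40); R=down(BY)
r.reach(bo+R@[-60,0,0]+[0,0,40],R); r.hold(0.3); im,c=shot("bore"); print(r.read_state()["position"],proj(bo,c),r.read_state()["time_s"])
d=np.array([639.2,153.5,130]); R=down(-14.3)
r.reach(d+R@[-60,0,0]+[0,0,100],R);r.servo_line(d+R@[-60,0,0]+[0,0,40]); r.hold(0.3); im2,c2=shot("dogv"); print(r.read_state()["position"],proj(d,c2),r.read_state()["time_s"])
crop=lambda i,p:cv2.resize(i[int(p[1])-35:int(p[1])+35,int(p[0])-35:int(p[0])+35],(390,390),interpolation=cv2.INTER_CUBIC)
a,b2=proj(bo,c)[0],proj(d,c2)[0]
cv2.imwrite("pics/pair.png",np.hstack([crop(im,a),crop(im2,b2)])); print(a.astype(int)-35,b2.astype(int)-35)
```

```text
hit True [-41.7   9.6] [ 0.4 -0.9 -0.6] 28.4333
[ 462.03230792 -164.08237055   80.10636567] [[256.29250871 133.63555922]] 29.8583
[581.27741703 168.47151099 170.69137919] [[257.09564691 132.14318705]] 32.1917
[221  98] [222  97]
```

View pics/pair.png

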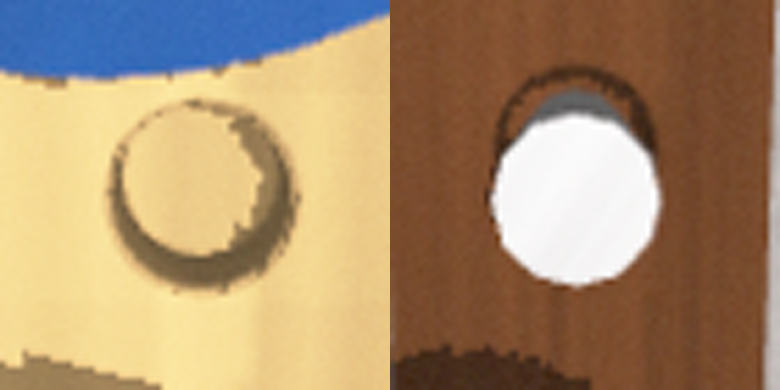

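The bore appears as a circle of about 34.5 px centred at (256.9,132.6) in its full picture, and the steel dog's top is at (255.0,132.4) in its own. Both diameters match the given sizes. I can grasp now.

Run:
```python
from h import *
_,cb=load("bore"); _,cd=load("dogv")
bo=ray([(256.94,132.6)],40,cb)[0]; d=ray([(254.98,132.4)],130,cd)[0]; print("bore",bo,"dog",d)
np.savez("bd.npz",bo=bo,d=d)
R=down(-14.3); r.grip(85)
r.reach([*d,165],R); r.servo_line([*d,81],speed=120); r.hold(0.15); p=r.read_state()["position"]; print(p)
print(r.grip(10,80)); s=r.read_state(); print(s["gripper_width"],s["grasp_force"],s["position"],s["contact_force"],s["time_s"])
np.savez("g.npz",p=p,R=R)
```

```text
bore [ 520.51336746 -149.87831623] dog [639.38353416 154.90212597]
[639.93375849 155.15367739  82.31353477]
False
18.055166873448325 77.95301914215088 [639.46208173 154.68028531  81.21409322] [-0.77169071 -0.60596041  1.33873023] 34.95
```

Run:
```python
from h import *
z=np.load("bd.npz"); bo=z["bo"]; d=z["d"]
r.servo_line([*d,205],speed=180)
R=down(BY); r.reach([*bo,150],R); r.servo_line([*bo,123],speed=100); r.hold(0.3)
im,c=shot("hov"); s=r.read_state(); print(s["position"],s["gripper_width"],s["contact_force"],s["time_s"])
print("foot/bore px",proj([[*bo,51.5],[*bo,40]],c))
cv2.imwrite("pics/hovc.png",cv2.resize(im[150:250,206:306],(600,600),interpolation=cv2.INTER_CUBIC))
```

```text
[ 520.73059959 -149.87643899  123.48426036] 18.076421834965586 [-0.64034591  0.4738639  -2.49256521] 37.8167
foot/bore px [[255.68651275 202.17096393]
 [255.64531754 197.7314894 ]]
```

View pics/hovc.png

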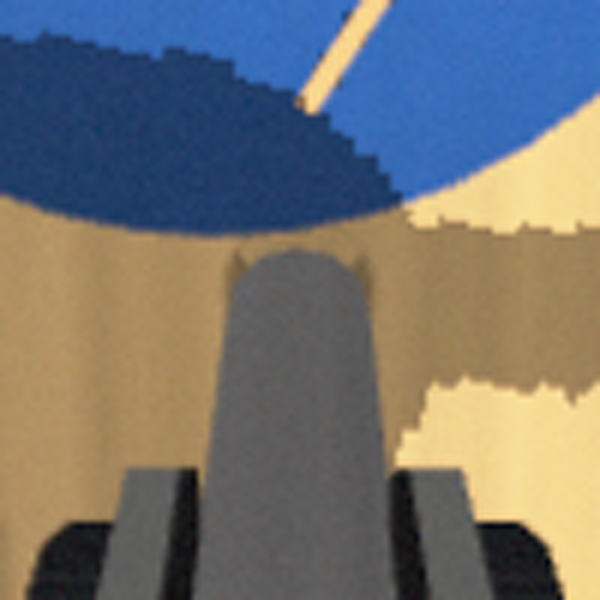

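In the hover crop the dog's foot (columns 233-369, centre 301) sits centred on the bore (227-373, centre 300), so the lateral offset is about 0.1 mm. Next I lean the dog and start it in.

```bash
cat >> h.py <<'E'
L=71.2
def Rt(t): return down(BY)@Ro.from_euler('x',t,degrees=True).as_matrix()
def foot(x,y,z,t,speed=30,f=None):
    """foot offset x,y (tool frame directions of upright tool) from bore, z over mouth"""
    bo=np.load("bd.npz")["bo"]; P=np.r_[bo,40+z]+down(BY)@[x,y,0]-Rt(t)@[0,0,L]
    return r.servo_line(P,rot=Rt(t),speed=speed,until_force=f)
def rep(m=""):
    s=r.read_state(); bo=np.load("bd.npz")["bo"]; q=s["position"]+s["tool_rot"]@[0,0,L]-np.r_[bo,40]
    print(m,"foot",(down(BY).T@q).round(2)[:2],"z",q[2].round(2),"tilt",np.degrees(np.arccos(-s["tool_rot"][2,2])).round(1),"F",(down(BY).T@s["contact_force"]).round(1),"w",round(s["gripper_width"],2),"t",s["time_s"]); return q[2]
E
python3 - <<'E'
from h import *
foot(0,0,10,12,40); rep("tilted")
foot(0,0,4,12,30); rep()
print(foot(0,0,-3.5,12,10,f=8)); r.hold(0.15); rep("down")
E
```

```text
tilted foot [-0.15  0.56] z 9.75 tilt 11.9 F [0.6 0.1 2.2] w 18.64 t 38.35
 foot [-0.11 -0.66] z 3.81 tilt 12.0 F [0.  0.3 2.6] w 18.46 t 38.7
False
down foot [-0.05 -0.01] z -3.49 tilt 12.0 F [-0.2 -0.6  2.3] w 18.26 t 39.75
```

Run:
```python
from h import *
r.hold(0.1)
print(foot(0,0,-3.5,0,15,f=25)); rep("straight")
print(foot(0,0,-30.5,0,25,f=20)); rep("down")
```

```text
False
straight foot [ 0.06 -0.03] z -3.51 tilt 0.0 F [ 0.5 -0.1  2.4] w 18.31 t 40.9917
False
down foot [-0.11 -0.02] z -30.53 tilt 0.0 F [-1.   0.2  3.4] w 18.14 t 42.225
```

Run:
```python
from h import *
print(foot(0,0,-34,0,10,f=8)); rep("bottom")
r.grip(60); rep("open")
p=r.read_state()["position"]; r.servo_line([p[0],p[1],190],speed=120)
r.reach(W(-100,0,290),down(BY)); r.hold(0.3); im,c=shot("fin"); p,e,m=block_pose(im,c); print(toboard(p),e,m,r.read_state()["time_s"])
bo=np.load("bd.npz")["bo"];print("expect top",proj([*bo,128],c))
```

```text
True
bottom foot [0.  0.4] z -32.09 tilt 0.1 F [-0.9 -0.3 -4.9] w 18.11 t 42.5417
open foot [-1.3  -0.04] z -33.88 tilt 0.2 F [-0.  -0.4 -0.4] w 59.82 t 43.0167
[ 36.9487803    9.56541629 198.88571013] 2.8588237216217554 363 44.9917
expect top [[256.20589232 124.74856257]]
```

View pics/fin.png

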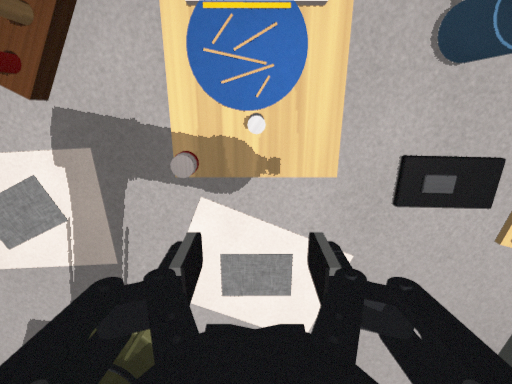

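The dog stands upright in the bore with its top at (256,124), as predicted. The stripe (row 5) lies parallel against the bar and the tin hasn't moved. The bad block fit comes from the picture being cut off at the top. Handing in.

```bash
python3 -c "
from plant import r, camrig, kin
print(r.hand_in())"
```

```text
the job is handed in; nothing more can be done
None
```

I handed the job in at about 45 s, but `hand_in` returned no verdict: by my own checks the block lies flush on the bar, about 10 mm off centre, the steel dog is upright and about 32 mm deep in the bore and released, and I saw nothing else displaced.

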